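# Sort the desk odds and ends into their trays

## Task

Tidy the things lying in front of the trays: the candle things (matchbox and tea light) go in the yellow tray, the pencil things (eraser and sharpener) in the blue tray, and the ink bottle in the white tray. Set each one down, without dropping it, right way up and flat on the tray's floor with nothing on top of anything else, and leave the hourglass and the mug where they are.

Things in the scene. Friction and masses are not known exactly. Their poses are not given: they have to be found in the camera images.
- yellow_tray: Yellow shallow desk tray, open on top, for the candle things. It is fixed to the desk. 118 x 188 x 18 mm outside; inside 110 x 180 mm; walls 4 mm thick; floor 4 mm thick, so the inner floor is 4 mm and the rim 18 mm above the origin. Origin: centre of the underside. x axis: across its short (118 mm) side, the brass card holder is on the -x wall; y axis: along its long (188 mm) side; z up.
- blue_tray: Blue shallow desk tray, open on top, for the pencil things. Same size as the yellow one. It is fixed to the desk. 118 x 188 x 18 mm outside; inside 110 x 180 mm; walls 4 mm thick; floor 4 mm thick, so the inner floor is 4 mm and the rim 18 mm above the origin. Origin: centre of the underside. x axis: across its short (118 mm) side, the brass card holder is on the -x wall; y axis: along its long (188 mm) side; z up.
- white_tray: White shallow desk tray, open on top, for the ink. Same size as the yellow one. It is fixed to the desk. 118 x 188 x 18 mm outside; inside 110 x 180 mm; walls 4 mm thick; floor 4 mm thick, so the inner floor is 4 mm and the rim 18 mm above the origin. Origin: centre of the underside. x axis: across its short (118 mm) side, the brass card holder is on the -x wall; y axis: along its long (188 mm) side; z up.
- matchbox_center (a point): Red matchbox with a pale yellow label and dark brown striking sides, lying flat, 37 x 53 x 16 mm. x axis: across its 37 mm width (pinch it so), y axis: along its 53 mm length. Loose. This point is its centre, half-way up; z up.
- tea_light_center (a point): Tea light: small round white candle in a silvery-grey cup with a black wick, standing wick up, 38 mm diameter, 15 mm high. Graspable across any diameter. Loose. This point is its centre, half-way up; z up.
- eraser_center (a point): White eraser in a blue card sleeve, lying flat, 20 x 44 x 12 mm. x axis: across its 20 mm width (pinch it so), y axis: along its 44 mm length. Loose. This point is its centre, half-way up; z up.
- sharpener_center (a point): Small brass pencil sharpener with a grey steel blade on top, 17 x 25 mm, body 12 mm high (14 mm with the blade screw). x axis: across its 17 mm width (pinch it so), y axis: along its 25 mm length. Loose. This point is its centre, half-way up; z up.
- ink_bottle_center (a point): Square dark blue ink bottle with a black round screw cap, standing upright, 46 x 46 mm body 34 mm high, cap 31 mm diameter, 52 mm high in all. x and y axes: square to its body's sides (pinch the body along either). Loose. This point is its centre, half-way up; z up.
- hourglass_center (a point): Bystander: the glass hourglass just behind the trays, on a yellow round foot, 61 mm diameter, 159 mm tall, loose, easily knocked over. This point is its centre, 80 mm above the desk.
- mug_center (a point): Bystander: white china mug, 76 mm diameter, 90 mm high, with a handle on one side, standing empty, loose. This point is its centre, half-way up.

How it is judged:
At the end, for the whole second after the job is handed in: Matchbox and tea light in the yellow tray, eraser and sharpener in the blue, ink bottle in the white; each wholly inside, right way up (within 0.12 rad), resting on the tray's floor (height within 3 mm), not on another thing or the rim, and at rest (below 20 mm/s) (x of matchbox_center in the frame of yellow_tray between -0.053 and 0.053 m and y of matchbox_center in the frame of yellow_tray between -0.088 and 0.088 m and z of matchbox_center in the frame of yellow_tray between 0.009 and 0.015 m and angle between each of matchbox_center, tea_light_center, eraser_center, sharpener_center, ink_bottle_center's own z axis and vertical below 0.12 rad and linear speed of each of matchbox, tea_light, eraser, sharpener, ink_bottle below 0.02 m/s and x of tea_light_center in the frame of yellow_tray between -0.053 and 0.053 m and y of tea_light_center in the frame of yellow_tray between -0.088 and 0.088 m and z of tea_light_center in the frame of yellow_tray between 0.0085 and 0.0145 m and x of eraser_center in the frame of blue_tray between -0.053 and 0.053 m and y of eraser_center in the frame of blue_tray between -0.088 and 0.088 m and z of eraser_center in the frame of blue_tray between 0.007 and 0.013 m and x of sharpener_center in the frame of blue_tray between -0.053 and 0.053 m and y of sharpener_center in the frame of blue_tray between -0.088 and 0.088 m and z of sharpener_center in the frame of blue_tray between 0.007 and 0.013 m and x of ink_bottle_center in the frame of white_tray between -0.053 and 0.053 m and y of ink_bottle_center in the frame of white_tray between -0.088 and 0.088 m and z of ink_bottle_center in the frame of white_tray between 0.027 and 0.033 m); the robot touches nothing.
It fails at once if a thing is let fall: out of the fingers more than 30 mm above where it would rest in a tray ((height (world z) of matchbox_center above 0.042 m and contact force between matchbox and the fingers below 0.02 N) or (height (world z) of tea_light_center above 0.0415 m and contact force between tea_light and the fingers below 0.02 N) or (height (world z) of eraser_center above 0.04 m and contact force between eraser and the fingers below 0.02 N) or (height (world z) of sharpener_center above 0.04 m and contact force between sharpener and the fingers below 0.02 N) or (height (world z) of ink_bottle_center above 0.06 m and contact force between ink_bottle and the fingers below 0.02 N)).
It fails at once if the hourglass is pushed more than 20 mm or tipped (distance of hourglass_center from where it was at the start of the episode above 0.02 m or angle between hourglass_center's own z axis and vertical above 0.25 rad).
It fails at once if the mug is pushed more than 20 mm or tipped (distance of mug_center from where it was at the start of the episode above 0.02 m or angle between mug_center's own z axis and vertical above 0.25 rad).
It also fails if it takes over 106 s, if anything falls off the work surface, if the arm or the gripper's body presses on something with over 40 N, if the wrist force passes 120 N, or if a joint passes its speed limit or range.

## Robot

A 6-joint arm with a two-finger parallel gripper is mounted at the origin on a cart in front of the work surface, level with it; the furniture and walls round the work are solid. World frame = base frame: x ahead of the robot, y to its left, z up, the work surface at z = 0. Lengths are in m, angles in rad, forces in N, time in s.
With the tool pointing down it reaches from about 0.35 to 0.775 m from the base axis. Payload 7.3 kg.
Tool frame: the origin (TCP) lies midway between the tips of the shut fingers; the grasp point (between the pads) lies 19 mm behind it (robot.grip_depth is the z of the grasp point in the tool frame, in m); z points along the fingers, y is the line along which they close (so a half turn about z gives the same grasp; the last joint's range is limited). The gripper opens to 92 mm and grips with 3 to 60 N. Pads are 19 mm wide; open, the fingers measure 130 mm over their backs; the gripper's body (75 mm by 190 mm) begins 47 mm behind the grasp point.
Start: joints at [1.126, 0.342, 1.524, -0, 1.275, -0.146], TCP at [0.155, 0.502, 0.227] pointing down, gripper open.
Joint ranges: [-2.53, 2.53], [-0.77, 2.02], [0.04, 2.7], [-1, 4.14], [0.28, 2.66], [-3.11, 3.11]. Speed limits (rad/s): [2.57, 2.57, 3.14, 3.14, 3.14, 3.14].

## Interface

Orientations are given as [roll, pitch, yaw] about the fixed x, y, z axes, in that order (R = Rz(yaw) Ry(pitch) Rx(roll)).
In Python, from cell import robot, viewer gives the robot as it stands.
- The arm moves only by the tool step_arm, never from a script. Its argument "increments" is a list of rows, each an object with "delta_pos": the shift along the tool's x, y, z in cm, a list of three; "dr": the turn, a rotation vector about the tool's x, y, z in degrees, a list of three; "fingers": the closure, from -1 (fully open) to 1 (shut), so that 0 is half open. In form: [{"delta_pos": [tx, ty, tz], "dr": [wx, wy, wz], "fingers": fingers}, ...]. A call has exactly 5 rows; each row is the pose to reach, as a shift and turn from the pose commanded when the call began, along the tool's axes at that moment; what a row does not reach only later rows make up. A row lasts 1/8 s, in which the tool goes at most 62.5 mm and 10.7 degrees, less where a joint would pass 70% of its speed; a pose out of reach is approached as far as the arm can. A call with a gripper value outside its range is refused whole. The fingers move at their own pace and stop on an object; "newtons" is the grip in N (left out, the last holds). Time passes only in rows, so rows that repeat a pose let the fingers close, or fill a call up. It gives the time, the measured TCP pose, the force, the opening and the grip force at its end, in the units of the state.
- robot.observe(): the state, without advancing time (a new reading comes with each control period).
- viewer.read_camera(name): name is "scene" or "top"; returns the picture (420x560x3 uint8, red, green, blue); there is no depth.
- viewer.camera_params(name): a dict with "K" (3x3 intrinsics, pixels), "k1" (the pictures are not rectified: a ray, as slopes to the right and down, at radius r is drawn at 1 + k1 r^2 times it, then the intrinsics apply), "T" (4x4, takes a point from camera to world coordinates). Camera axes: x right, y down, z forward; pixel columns grow to the right and rows downward; lengths in m; the calibration is good to about 2 mm. A picture is of the moment at which its call begins. camera_params takes no time and is no camera call.
- robot.hand_in(): hands the job in; it is judged then, once.
The state is a dict: "time": time; "qpos": joint angles; "qvel": joint speeds; "joint_efforts": joint torques, N m; "tool_pos": TCP position; "tool_rot": TCP orientation; "contact_force": force on the tool from outside, world axes, zero at the start; "torque": the same for the moment, N m; "opening": finger opening in m; "grip_force": force on a finger pad.
Only numpy, scipy, OpenCV 4.12 (cv2) and the standard library are available. Lean on these libraries where they do the work, as an engineer would, in place of code of your own. Each camera call takes 0.05 s, during which the arm holds its last target. There are 200 camera calls.

## Working session

There is one attempt and no reset: what is moved stays moved. The work goes in short steps, Python scripts to look and compute and a tool call to move; the robot and the scene stay as the last step left them, time stands still between calls to the robot, and variables do not carry over. Pictures are saved under pics/ and viewed, at most 14 in all, crops included, and the job is handed in when it is done.

Besides the shell and the picture viewer there is one more tool, called after "Request:" as name([rows], argument=value, ...), one row to a line, values as JSON. step_arm: Moves the arm, as the interface text tells. Its arguments: {"type":"object","properties":{"increments":{"type":"array"},"newtons":{"type":"number"}},"required":["increments"]}

```bash
mkdir -p pics; cat > h.py <<'E'
import numpy as np, cv2
from cell import robot, viewer
def snap(n,f):
    im=viewer.read_camera(n); cv2.imwrite('pics/'+f+'.png',im[:,:,::-1]); return im
def ray(n,u,v):
    p=viewer.camera_params(n);K=np.array(p['K']);T=np.array(p['T'])
    d=np.array([(u-K[0,2])/K[0,0],(v-K[1,2])/K[1,1]]);s=d.copy()
    for _ in range(30): s=d/(1+p['k1']*(s@s))
    return T[:3,3],T[:3,:3]@np.array([s[0],s[1],1])
def atz(n,u,v,z):
    o,d=ray(n,u,v); return o+d*(z-o[2])/d[2]
def tri(a,b):
    A=[];B=[]
    M=np.zeros((3,3));r=np.zeros(3)
    for n,u,v in (a,b):
        o,d=ray(n,u,v);d=d/np.linalg.norm(d);P=np.eye(3)-np.outer(d,d);M+=P;r+=P@o
    return np.linalg.solve(M,r)
E
python3 - <<'E'
from h import *
snap('top','top0');snap('scene','scene0')
for n in('top','scene'):print(viewer.camera_params(n))
print(robot.observe())
E
```

```text
{'K': array([[400.51572682,   0.        , 279.20099691],
       [  0.        , 400.51572682, 210.12962205],
       [  0.        ,   0.        ,   1.        ]]), 'k1': -0.0011584870296942739, 'T': array([[-0.02379816, -0.99923115,  0.03115691,  0.52669376],
       [-0.99964407,  0.02416074,  0.01131309,  0.02119519],
       [-0.01205717, -0.03087659, -0.99945048,  1.03182045],
       [ 0.        ,  0.        ,  0.        ,  1.        ]])}
{'K': array([[482.02375763,   0.        , 280.14472436],
       [  0.        , 482.02375763, 203.40160105],
       [  0.        ,   0.        ,   1.        ]]), 'k1': -0.17262588405646614, 'T': array([[ 0.61619467, -0.39781516,  0.67974056, -0.34018039],
       [-0.78759017, -0.30858736,  0.53336251, -0.72375383],
       [-0.00242035, -0.86401212, -0.50346519,  0.74908077],
       [ 0.        ,  0.        ,  0.        ,  1.        ]])}
{'time': 0.1, 'qpos': array([ 1.12597821e+00,  3.42632310e-01,  1.52492436e+00, -2.83469228e-05,
        1.27536395e+00, -1.45997911e-01]), 'qvel': array([-0.00156973, -0.00217436, -0.00155675,  0.00169222, -0.00017064,
       -0.00182309]), 'joint_efforts': array([ 2.36665393e-03, -4.31997728e+01, -2.44696230e+01,  7.20825372e-02,
        5.24606660e-02, -6.51111532e-05]), 'tool_pos': array([0.15438799, 0.50141496, 0.22612421]), 'tool_rot': array([-3.14027487e+00, -1.66373587e-04,  2.84278061e+00]), 'contact_force': array([-0.05090969, -0.46447556,  0.05934171]), 'torque': array([0.00149688, 0.03599405, 0.00731204]), 'grip_force': 0.0, 'opening': 0.09190573714218421}
```

View pics/top0.png

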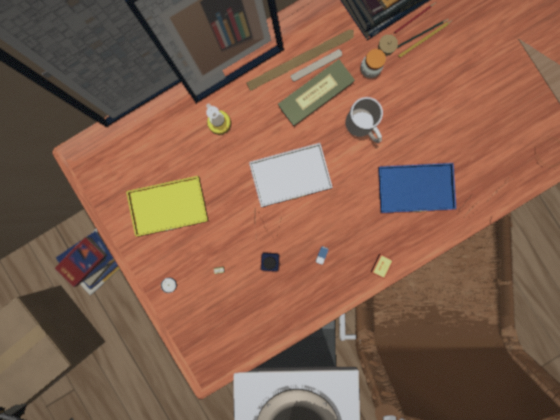

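View pics/scene0.png

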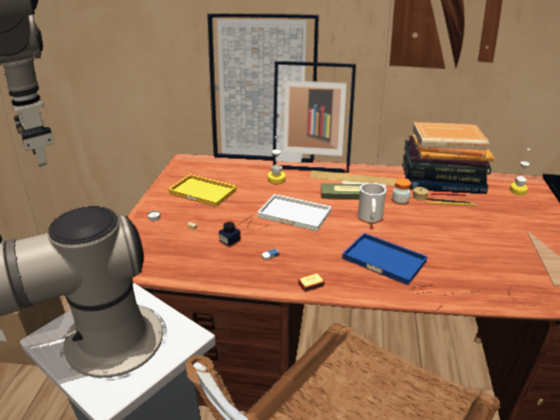

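The top view shows the tea light (169,285), sharpener (219,271), ink bottle (270,262), eraser (322,256) and matchbox (382,266). The trays are yellow (168,206), white (291,175) and blue (417,188), the hourglass is at (218,120) and the mug at (366,117). In the scene view the same things are at (153,216), (192,225), (229,234), (270,254) and (311,282).

```bash
python3 - <<'E'
import cv2,numpy as np
t=cv2.imread('pics/top0.png');s=cv2.imread('pics/scene0.png')
def c(im,x,y,w=26,k=8):
    return cv2.resize(im[y-w//2:y+w//2,x-w//2:x+w//2],None,fx=k,fy=k,interpolation=cv2.INTER_CUBIC)
T=[(169,285),(219,271),(270,262),(322,256),(382,266)]
S=[(153,216),(192,225),(229,234),(270,254),(311,282)]
a=np.hstack([c(t,*p,26,6) for p in T]);b=np.hstack([c(s,*p,32,5)[:156,:156] if 0 else cv2.resize(c(s,*p,32,5),(156,156)) for p in S])
cv2.imwrite('pics/crop1.png',np.vstack([a,b]))
E
```

```text
(no output)
```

View pics/crop1.png

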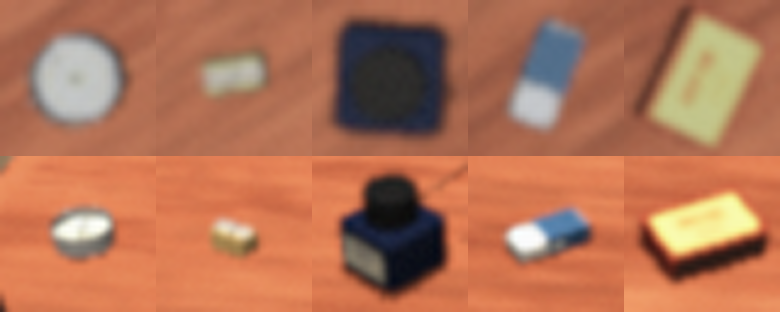

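```bash
cat > m.py <<'E'
from h import *
im=cv2.imread('pics/top0.png')
b,g,r=[cv2.resize(im,None,fx=4,fy=4,interpolation=cv2.INTER_CUBIC)[:,:,i].astype(float) for i in range(3)]
mask=(((g/(r+1)>0.68)|((b/(r+1)>0.68)))).astype(np.uint8)
def rect(n,u,v,z,w):
    M=np.zeros_like(mask);sl=np.s_[int((v-w)*4):int((v+w)*4),int((u-w)*4):int((u+w)*4)];M[sl]=mask[sl]
    nl,lab,st,ce=cv2.connectedComponentsWithStats(M);k=1+st[1:,4].argmax()
    ys,xs=np.nonzero(lab==k)
    P=np.array([atz('top',(x+.5)/4-.5,(y+.5)/4-.5,z)[:2] for x,y in zip(xs[::3],ys[::3])],np.float32)*1000
    c,s,a=cv2.minAreaRect(P); 
    if s[0]>s[1]: s=s[::-1];a+=90     # a = angle of short side (x axis)
    return np.round(c,1),np.round(s,1),round((a+90)%180-90,1),((xs.mean()+.5)/4-.5,(ys.mean()+.5)/4-.5)
O=dict(tea=(169,285,.015,13,153.8,213.5),sharp=(219,271,.012,13,192.4,224.6),ink=(270,262,.034,14,229.2,223.5),
 eraser=(322,256,.012,13,270.4,253),match=(382,266,.016,14,311.4,279.1))
for n,(u,v,z,w,su,sv) in O.items():
    c,s,a,p=rect(n,u,v,z,w)
    tz=.052 if n=='ink' else z
    print(n,c,s,'xaxis deg',a,'tri',np.round(tri(('top',*p),('scene',su,sv))*1000))
for n,u,v in(('yellow',168,206),('white',291,175),('blue',417,188)):
    print(n,*rect(n,u,v,.018,46)[:3])
for n,u,v in(('hg',218,122),('mugc',364,117)): print(n,atz('top',u,v,.01 if n=='hg' else .09))
print('hgtop',atz('top',213,111,.159))
E
python3 m.py
```

```text
tea [375.4 318.7] [40.5 42.7] xaxis deg 50.9 tri [377. 318.  13.]
sharp [410.4 190.5] [18.9 29.9] xaxis deg 9.0 tri [412. 189.   7.]Traceback (most recent call last):
  File "m.py", line 16, in <module>
    c,s,a,p=rect(n,u,v,z,w)
            ~~~~^^^^^^^^^^^
  File "m.py", line 9, in rect
    P=np.array([atz('top',(x+.5)/4-.5,(y+.5)/4-.5,z)[:2] for x,y in zip(xs[::3],ys[::3])],np.float32)*1000
                ~~~^^^^^^^^^^^^^^^^^^^^^^^^^^^^^^^^^
  File "h.py", line 11, in atz
    o,d=ray(n,u,v); return o+d*(z-o[2])/d[2]
        ~~~^^^^^^^
  File "h.py", line 6, in ray
    p=viewer.camera_params(n);K=np.array(p['K']);T=np.array(p['T'])
ValueError: time passes only in moves, steps and waits
```

```bash
sed -i 's/p=viewer.camera_params(n);K/p=C[n];K/; s/^def snap/C={n:viewer.camera_params(n) for n in ("top","scene")}\ndef snap/' h.py; python3 m.py
```

```text
tea [375.4 318.7] [40.5 42.7] xaxis deg 50.9 tri [377. 318.  13.]
sharp [410.4 190.5] [18.9 29.9] xaxis deg 9.0 tri [412. 189.   7.]
ink [430.5  59.2] [44.  44.5] xaxis deg 85.4 tri [433.  58.  52.]
eraser [442.1 -72.2] [24.1 48.2] xaxis deg 66.3 tri [443. -74.   7.]
match [ 411.2 -223.7] [33.3 50.4] xaxis deg 62.3 tri [ 412. -225.   15.]
yellow [575.9 319. ] [125.  194.3] 10.9
white [648.    2.5] [125.3 194.1] 13.6
blue [ 606.6 -316.4] [122.9 193.1] 1.4
hg [0.78934716 0.18492364 0.01      ]
mugc [ 0.7714116  -0.17380949  0.09      ]
hgtop [0.77574195 0.17161307 0.159     ]
```

```bash
cat > plan.py <<'E'
import sys
from h import *
from scipy.spatial.transform import Rotation as R
s=robot.observe();p=s['tool_pos'];Rt=R.from_euler('xyz',s['tool_rot'])
print('t',s['time'],'pos',np.round(p*1000,1),'yaw',np.round(np.degrees(s['tool_rot']),1))
for a in sys.argv[1:]:
    x,y,z,w=map(float,a.split(','))
    G=R.from_euler('xyz',[180,0,w],degrees=True)
    d=Rt.inv().apply(np.array([x,y,z])/1000-p)*100
    print(a,'dpos',np.round(d,2),'dr',np.round(np.degrees((Rt.inv()*G).as_rotvec()),1))
E
python3 plan.py 376,318.5,80,190.9 376,318.5,3,190.9
```

```text
t 0.1 pos [154.4 501.4 226.1] yaw [-179.9   -0.   162.9]
376,318.5,80,190.9 dpos [-26.57 -10.94  14.62] dr [ -0.1  -0.  -28. ]
376,318.5,3,190.9 dpos [-26.57 -10.93  22.32] dr [ -0.1  -0.  -28. ]
```

Request:
step_arm([
  {"delta_pos": [-26.6,-10.9,14.6],"dr": [0,0,-28],"fingers": -0.6},
  {"delta_pos": [-26.6,-10.9,14.6],"dr": [0,0,-28],"fingers": -0.6},
  {"delta_pos": [-26.6,-10.9,14.6],"dr": [0,0,-28],"fingers": -0.6},
  {"delta_pos": [-26.6,-10.9,14.6],"dr": [0,0,-28],"fingers": -0.6},
  {"delta_pos": [-26.6,-10.9,14.6],"dr": [0,0,-28],"fingers": -0.6},
], newtons=15)

```text
time: 0.72
tool_pos: [0.3646, 0.3289, 0.0885]
tool_rot: [3.141, 0.0, -2.951]
contact_force: [0.7, 0.6, -0.2]
opening: 0.0731
grip_force: 0.0
```

```bash
python3 plan.py 376,318.5,40,190.9 376,318.5,3,190.9
```

```text
t 0.725 pos [364.6 328.9  88.5] yaw [ 180.     0.  -169.1]
376,318.5,40,190.9 dpos [-0.92 -1.24  4.85] dr [ 0.  0. -0.]
376,318.5,3,190.9 dpos [-0.92 -1.24  8.55] dr [ 0.  0. -0.]
```

Request:
step_arm([
  {"delta_pos": [-0.5,-0.8,2],"dr": [0,0,0],"fingers": -0.5},
  {"delta_pos": [-0.5,-0.8,4],"dr": [0,0,0],"fingers": -0.5},
  {"delta_pos": [-0.5,-0.8,4],"dr": [0,0,0],"fingers": -0.4},
  {"delta_pos": [-0.5,-0.8,4],"dr": [0,0,0],"fingers": -0.4},
  {"delta_pos": [-0.5,-0.8,4],"dr": [0,0,0],"fingers": -0.4},
])

```text
time: 1.35
tool_pos: [0.3702, 0.3238, 0.0503]
tool_rot: [3.141, 0.002, -2.951]
contact_force: [0.2, -0.4, -0.5]
opening: 0.0641
grip_force: 0.0
```

```bash
python3 plan.py 376,318.5,40,190.9 376,318.5,3,190.9
```

```text
t 1.35 pos [370.2 323.8  50.3] yaw [ 1.800e+02  1.000e-01 -1.691e+02]
376,318.5,40,190.9 dpos [-0.47 -0.63  1.03] dr [0.  0.1 0. ]
376,318.5,3,190.9 dpos [-0.46 -0.63  4.73] dr [0.  0.1 0. ]
```

Request:
step_arm([
  {"delta_pos": [-0.5,-0.6,2],"dr": [0,0,0],"fingers": -0.3},
  {"delta_pos": [-0.5,-0.6,4],"dr": [0,0,0],"fingers": -0.3},
  {"delta_pos": [-0.5,-0.6,4.6],"dr": [0,0,0],"fingers": -0.3},
  {"delta_pos": [-0.5,-0.6,4.6],"dr": [0,0,0],"fingers": 1},
  {"delta_pos": [-0.5,-0.6,4.6],"dr": [0,0,0],"fingers": 1},
])

```text
time: 1.98
tool_pos: [0.3763, 0.3187, 0.0042]
tool_rot: [3.141, 0.001, -2.951]
contact_force: [-0.5, 0.6, -0.7]
opening: 0.044
grip_force: 0.0
```

Request:
step_arm([
  {"delta_pos": [0,0,0],"dr": [0,0,0],"fingers": 1},
  {"delta_pos": [0,0,0],"dr": [0,0,0],"fingers": 1},
  {"delta_pos": [0,0,0],"dr": [0,0,0],"fingers": 1},
  {"delta_pos": [0,0,-2],"dr": [0,0,0],"fingers": 1},
  {"delta_pos": [0,0,-4],"dr": [0,0,0],"fingers": 1},
])

```text
time: 2.6
tool_pos: [0.3757, 0.3181, 0.0437]
tool_rot: [-3.141, -0.001, -2.952]
contact_force: [0.8, -0.1, -0.6]
opening: 0.0369
grip_force: 15.0
```

```bash
python3 plan.py 569,356,60,190.9 569,356,20,190.9
```

```text
t 2.6 pos [375.7 318.1  43.7] yaw [-180.    -0.  -169.1]
569,356,60,190.9 dpos [-19.7    0.07  -1.65] dr [-0. -0. -0.]
569,356,20,190.9 dpos [-19.7    0.07   2.35] dr [-0. -0. -0.]
```

Request:
step_arm([
  {"delta_pos": [-4,0,-1.6],"dr": [0,0,0],"fingers": 1},
  {"delta_pos": [-9,0,-1.6],"dr": [0,0,0],"fingers": 1},
  {"delta_pos": [-14,0,-1.6],"dr": [0,0,0],"fingers": 1},
  {"delta_pos": [-18,0,-1.6],"dr": [0,0,0],"fingers": 1},
  {"delta_pos": [-19.7,0,-1.6],"dr": [0,0,0],"fingers": 1},
])

```text
time: 3.22
tool_pos: [0.5713, 0.3553, 0.0589]
tool_rot: [3.142, 0.001, -2.953]
contact_force: [0.4, -0.4, -0.7]
opening: 0.0371
grip_force: 15.0
```

Request:
step_arm([
  {"delta_pos": [0,0,1],"dr": [0,0,0],"fingers": 1},
  {"delta_pos": [0,0,3],"dr": [0,0,0],"fingers": 1},
  {"delta_pos": [0,0,4],"dr": [0,0,0],"fingers": 1},
  {"delta_pos": [0,0,4.3],"dr": [0,0,0],"fingers": 1},
  {"delta_pos": [0,0,4.3],"dr": [0,0,0],"fingers": 1},
])

```text
time: 3.85
tool_pos: [0.5693, 0.3556, 0.0167]
tool_rot: [3.141, 0.0, -2.952]
contact_force: [0.1, 0.6, 0.0]
opening: 0.0367
grip_force: 15.0
```

```bash
python3 - <<'E'
from h import *
im=snap('top','t1');s=snap('scene','s1')
a=cv2.resize(im[150:250,100:260],(640,400));b=cv2.resize(s[130:230,120:280],(640,400))
cv2.imwrite('pics/c1.png',np.vstack([a,b])[:,:,::-1][:, :] if 0 else np.hstack([a,b])[:,:,::-1][:, 240:1040])
E
python3 plan.py 569,356,8,190.9
```

```text
t 3.95 pos [569.7 355.8  17.2] yaw [ 1.800e+02  1.000e-01 -1.691e+02]
569,356,8,190.9 dpos [0.07 0.04 0.92] dr [ 0.   0.1 -0. ]
```

Request:
step_arm([
  {"delta_pos": [0,0,0.5],"dr": [0,0,0],"fingers": 1},
  {"delta_pos": [0,0,0.8],"dr": [0,0,0],"fingers": 1},
  {"delta_pos": [0,0,0.8],"dr": [0,0,0],"fingers": 1},
  {"delta_pos": [0,0,0.8],"dr": [0,0,0],"fingers": 0.1},
  {"delta_pos": [0,0,0.8],"dr": [0,0,0],"fingers": -0.1},
])

```text
time: 4.58
tool_pos: [0.5694, 0.3555, 0.0084]
tool_rot: [3.142, 0.0, -2.952]
contact_force: [-1.4, -0.1, -1.2]
opening: 0.047
grip_force: 0.0
```

Request:
step_arm([
  {"delta_pos": [0,0,0],"dr": [0,0,0],"fingers": -0.15},
  {"delta_pos": [0,0,0],"dr": [0,0,0],"fingers": -0.15},
  {"delta_pos": [0,0,-2],"dr": [0,0,0],"fingers": -0.15},
  {"delta_pos": [0,0,-6],"dr": [0,0,0],"fingers": -0.15},
  {"delta_pos": [0,0,-9],"dr": [0,0,0],"fingers": -0.15},
])

```text
time: 5.2
tool_pos: [0.5701, 0.3559, 0.1018]
tool_rot: [3.141, 0.003, -2.952]
contact_force: [-0.1, 1.1, 0.1]
opening: 0.0531
grip_force: 0.0
```

```bash
python3 plan.py 411,190,80,99 411,190,3,99
```

```text
t 5.2 pos [570.1 355.9 101.8] yaw [ 180.     0.2 -169.1]
411,190,80,99 dpos [ 18.76 -13.29   2.11] dr [ 0.2  0.1 91.9]
411,190,3,99 dpos [ 18.79 -13.29   9.81] dr [ 0.2  0.1 91.9]
```

Request:
step_arm([
  {"delta_pos": [18.8,-13.3,2.1],"dr": [0,0,92],"fingers": 0.1},
  {"delta_pos": [18.8,-13.3,2.1],"dr": [0,0,92],"fingers": 0.1},
  {"delta_pos": [18.8,-13.3,2.1],"dr": [0,0,92],"fingers": 0.1},
  {"delta_pos": [18.8,-13.3,2.1],"dr": [0,0,92],"fingers": 0.1},
  {"delta_pos": [18.8,-13.3,2.1],"dr": [0,0,92],"fingers": 0.1},
])

```text
time: 5.82
tool_pos: [0.4077, 0.1877, 0.0785]
tool_rot: [-3.141, -0.0, 2.386]
contact_force: [2.2, -0.1, 1.4]
opening: 0.0416
grip_force: 0.0
```

```bash
python3 plan.py 411,190,50,99
```

```text
t 5.825 pos [407.7 187.7  78.5] yaw [-179.9   -0.   136.7]
411,190,50,99 dpos [-0.09  0.39  2.85] dr [-0.1 -0.  37.7]
```

Request:
step_arm([
  {"delta_pos": [0,0.3,2.8],"dr": [0,0,38],"fingers": 0.1},
  {"delta_pos": [0,0.3,2.8],"dr": [0,0,38],"fingers": 0.1},
  {"delta_pos": [0,0.3,2.8],"dr": [0,0,38],"fingers": 0.1},
  {"delta_pos": [0,0.3,2.8],"dr": [0,0,38],"fingers": 0.1},
  {"delta_pos": [0,0.3,2.8],"dr": [0,0,38],"fingers": 0.1},
])

```text
time: 6.45
tool_pos: [0.4127, 0.1918, 0.0505]
tool_rot: [3.139, -0.0, 1.732]
contact_force: [0.5, 0.6, 0.1]
opening: 0.0413
grip_force: 0.0
```

```bash
python3 plan.py 411,190,3,99
```

```text
t 6.45 pos [412.7 191.8  50.5] yaw [179.9  -0.   99.2]
411,190,3,99 dpos [-0.16 -0.21  4.75] dr [ 0.1 -0.   0.2]
```

Request:
step_arm([
  {"delta_pos": [-0.2,-0.2,2],"dr": [0,0,0],"fingers": 0.1},
  {"delta_pos": [-0.2,-0.2,4],"dr": [0,0,0],"fingers": 0.1},
  {"delta_pos": [-0.2,-0.2,4.7],"dr": [0,0,0],"fingers": 0.1},
  {"delta_pos": [-0.2,-0.2,4.7],"dr": [0,0,0],"fingers": 0.1},
  {"delta_pos": [-0.2,-0.2,4.7],"dr": [0,0,0],"fingers": 1},
])

```text
time: 7.08
tool_pos: [0.4108, 0.1895, 0.0031]
tool_rot: [3.14, -0.0, 1.731]
contact_force: [1.0, -0.0, -0.2]
opening: 0.0352
grip_force: 0.0
```

Request:
step_arm([
  {"delta_pos": [0,0,0],"dr": [0,0,0],"fingers": 1},
  {"delta_pos": [0,0,0],"dr": [0,0,0],"fingers": 1},
  {"delta_pos": [0,0,0],"dr": [0,0,0],"fingers": 1},
  {"delta_pos": [0,0,0],"dr": [0,0,0],"fingers": 1},
  {"delta_pos": [0,0,0],"dr": [0,0,0],"fingers": 1},
])

```text
time: 7.7
tool_pos: [0.4105, 0.1894, 0.0028]
tool_rot: [3.141, -0.0, 1.731]
contact_force: [-1.1, 0.5, 5.8]
opening: 0.0165
grip_force: 15.0
```

```bash
python3 plan.py 606,-276,70,91.4 460,76,70,99; python3 -c "
from h import *
im=snap('top','t2');s=snap('scene','s2')
a=cv2.resize(im[190:310,140:280],(400,343));b=cv2.resize(s[150:270,120:260],(400,343))
cv2.imwrite('pics/c2.png',np.hstack([a,b])[:,:,::-1])"
```

```text
t 7.7 pos [410.5 189.4   2.8] yaw [180.   -0.   99.2]
606,-276,70,91.4 dpos [-49.06  11.89  -6.72] dr [ 0.  -0.   7.8]
460,76,70,99 dpos [-11.98   3.08  -6.72] dr [ 0.  -0.   0.2]
```

View pics/c2.png

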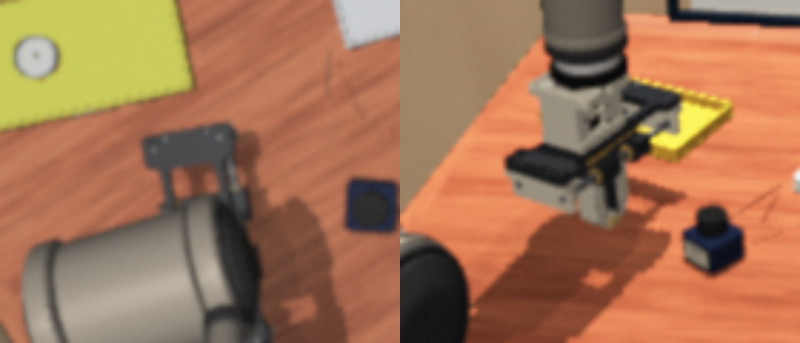

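The tea light, at (36,57) in the left crop, stands in the yellow tray. The fingers hold the sharpener (opening 16.5 mm).

Request:
step_arm([
  {"delta_pos": [0,0,-4],"dr": [0,0,0],"fingers": 1},
  {"delta_pos": [0,0,-9],"dr": [0,0,0],"fingers": 1},
  {"delta_pos": [-5,1.2,-10],"dr": [0,0,2],"fingers": 1},
  {"delta_pos": [-10.5,2.5,-10],"dr": [0,0,5],"fingers": 1},
  {"delta_pos": [-16,3.9,-10],"dr": [0,0,7.8],"fingers": 1},
])

```text
time: 8.43
tool_pos: [0.4747, 0.0362, 0.1026]
tool_rot: [3.141, -0.0, 1.594]
contact_force: [1.0, 0.3, -0.1]
opening: 0.0165
grip_force: 15.0
```

```bash
python3 plan.py 606,-276,60,91.4
```

```text
t 8.425 pos [474.7  36.2 102.6] yaw [180.   -0.   91.3]
606,-276,60,91.4 dpos [-31.51  12.41   4.27] dr [ 0.  -0.  -0.1]
```

Request:
step_arm([
  {"delta_pos": [-5.5,2.2,0],"dr": [0,0,0],"fingers": 1},
  {"delta_pos": [-11,4.4,0],"dr": [0,0,0],"fingers": 1},
  {"delta_pos": [-16.5,6.5,0],"dr": [0,0,0],"fingers": 1},
  {"delta_pos": [-22,8.7,0],"dr": [0,0,0],"fingers": 1},
  {"delta_pos": [-26,10.2,0],"dr": [0,0,0],"fingers": 1},
])

```text
time: 9.05
tool_pos: [0.5828, -0.2224, 0.1018]
tool_rot: [-3.141, -0.0, 1.593]
contact_force: [0.1, -0.1, -0.5]
opening: 0.0164
grip_force: 15.0
```

```bash
python3 plan.py 606,-276,25,91.4
```

```text
t 9.05 pos [ 582.8 -222.4  101.8] yaw [-180.    -0.    91.3]
606,-276,25,91.4 dpos [-5.41  2.2   7.68] dr [-0.  -0.  -0.1]
```

Request:
step_arm([
  {"delta_pos": [-3.5,1.4,0],"dr": [0,0,0],"fingers": 1},
  {"delta_pos": [-5.4,2.2,1],"dr": [0,0,0],"fingers": 1},
  {"delta_pos": [-5.4,2.2,4],"dr": [0,0,0],"fingers": 1},
  {"delta_pos": [-5.4,2.2,7],"dr": [0,0,0],"fingers": 1},
  {"delta_pos": [-5.4,2.2,7.7],"dr": [0,0,0],"fingers": 1},
])

```text
time: 9.68
tool_pos: [0.6041, -0.2725, 0.0226]
tool_rot: [-3.137, -0.003, 1.595]
contact_force: [0.5, 0.9, 0.4]
opening: 0.0163
grip_force: 15.0
```

```bash
python3 plan.py 606,-276,7.5,91.4; python3 -c "
from h import *
snap('top','t3')"
```

```text
t 9.675 pos [ 604.1 -272.5   22.6] yaw [-179.7   -0.2   91.4]
606,-276,7.5,91.4 dpos [-0.36  0.19  1.51] dr [-0.3 -0.2 -0. ]
```

View pics/t3.png

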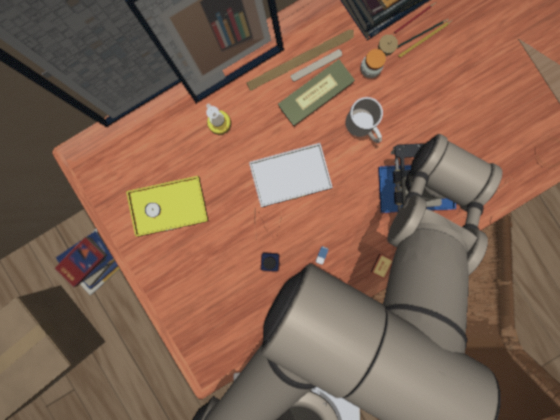

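The fingers are in the left part of the blue tray, around (400,180), clear of the mug handle at (377,138). The tea light is at (152,210).

Request:
step_arm([
  {"delta_pos": [0,0,0.5],"dr": [0,0,0],"fingers": 1},
  {"delta_pos": [0,0,1.0],"dr": [0,0,0],"fingers": 1},
  {"delta_pos": [0,0,1.5],"dr": [0,0,0],"fingers": 1},
  {"delta_pos": [0,0,1.5],"dr": [0,0,0],"fingers": 1},
  {"delta_pos": [0,0,1.5],"dr": [0,0,0],"fingers": 1},
])

```text
time: 10.35
tool_pos: [0.6058, -0.2734, 0.0106]
tool_rot: [3.141, 0.0, 1.595]
contact_force: [0.5, -0.1, -0.6]
opening: 0.0167
grip_force: 15.0
```

Request:
step_arm([
  {"delta_pos": [0,0,0],"dr": [0,0,0],"fingers": 0.5},
  {"delta_pos": [0,0,0],"dr": [0,0,0],"fingers": 0.3},
  {"delta_pos": [0,0,0],"dr": [0,0,0],"fingers": 0.3},
  {"delta_pos": [0,0,-3],"dr": [0,0,0],"fingers": 0.3},
  {"delta_pos": [0,0,-8],"dr": [0,0,0],"fingers": 0.3},
])

```text
time: 10.98
tool_pos: [0.6045, -0.2727, 0.0892]
tool_rot: [-3.138, -0.003, 1.594]
contact_force: [0.7, -0.6, 0.3]
opening: 0.032
grip_force: 0.0
```

```bash
python3 plan.py 443,-73,80,156 
```

```text
t 10.975 pos [ 604.5 -272.7   89.2] yaw [-1.798e+02 -1.000e-01  9.140e+01]
443,-73,80,156 dpos [ 20.35 -15.67   1.04] dr [ -0.1  -0.3 -64.6]
```

Request:
step_arm([
  {"delta_pos": [20.3,-15.7,1],"dr": [0,0,-65],"fingers": 0},
  {"delta_pos": [20.3,-15.7,1],"dr": [0,0,-65],"fingers": 0},
  {"delta_pos": [20.3,-15.7,1],"dr": [0,0,-65],"fingers": 0},
  {"delta_pos": [20.3,-15.7,1],"dr": [0,0,-65],"fingers": 0},
  {"delta_pos": [20.3,-15.7,1],"dr": [0,0,-65],"fingers": 0},
])

```text
time: 11.6
tool_pos: [0.4404, -0.0711, 0.0803]
tool_rot: [-3.141, -0.004, 2.541]
contact_force: [0.7, -0.9, -0.1]
opening: 0.0458
grip_force: 0.0
```

```bash
python3 plan.py 443,-73,45,156 
```

```text
t 11.6 pos [440.4 -71.1  80.3] yaw [-180.    -0.2  145.6]
443,-73,45,156 dpos [-0.33 -0.    3.53] dr [ -0.   -0.2 -10.4]
```

Request:
step_arm([
  {"delta_pos": [-0.2,0,3.5],"dr": [0,0,-10.4],"fingers": 0},
  {"delta_pos": [-0.2,0,3.5],"dr": [0,0,-10.4],"fingers": 0},
  {"delta_pos": [-0.2,0,3.5],"dr": [0,0,-10.4],"fingers": 0},
  {"delta_pos": [-0.2,0,3.5],"dr": [0,0,-10.4],"fingers": 0},
  {"delta_pos": [-0.2,0,3.5],"dr": [0,0,-10.4],"fingers": 0},
])

```text
time: 12.22
tool_pos: [0.446, -0.0756, 0.046]
tool_rot: [3.141, 0.001, 2.712]
contact_force: [0.9, -0.8, -0.1]
opening: 0.0462
grip_force: 0.0
```

```bash
python3 plan.py 442.5,-72.5,3,156 
```

```text
t 12.225 pos [446.  -75.6  46. ] yaw [1.800e+02 1.000e-01 1.554e+02]
442.5,-72.5,3,156 dpos [0.45 0.13 4.3 ] dr [ 0.   0.1 -0.6]
```

Request:
step_arm([
  {"delta_pos": [0.4,0.1,2],"dr": [0,0,-0.6],"fingers": 0},
  {"delta_pos": [0.4,0.1,3.8],"dr": [0,0,-0.6],"fingers": 0},
  {"delta_pos": [0.4,0.1,4.3],"dr": [0,0,-0.6],"fingers": 0},
  {"delta_pos": [0.4,0.1,4.3],"dr": [0,0,-0.6],"fingers": 0},
  {"delta_pos": [0.4,0.1,4.3],"dr": [0,0,-0.6],"fingers": 1},
])

```text
time: 12.85
tool_pos: [0.4428, -0.0729, 0.003]
tool_rot: [3.141, 0.001, 2.724]
contact_force: [-0.4, -0.2, -0.8]
opening: 0.04
grip_force: 0.0
```

Request:
step_arm([
  {"delta_pos": [0,0,0],"dr": [0,0,0],"fingers": 1},
  {"delta_pos": [0,0,0],"dr": [0,0,0],"fingers": 1},
  {"delta_pos": [0,0,0],"dr": [0,0,0],"fingers": 1},
  {"delta_pos": [0,0,0],"dr": [0,0,0],"fingers": 1},
  {"delta_pos": [0,0,0],"dr": [0,0,0],"fingers": 1},
])

```text
time: 13.48
tool_pos: [0.4425, -0.0728, 0.0027]
tool_rot: [3.141, 0.001, 2.724]
contact_force: [-1.5, 1.2, 4.6]
opening: 0.0199
grip_force: 15.0
```

```bash
python3 plan.py 607.5,-356,100,181.4 
```

```text
t 13.475 pos [442.5 -72.8   2.7] yaw [180.    0.  156.1]
607.5,-356,100,181.4 dpos [-26.57 -19.19  -9.72] dr [  0.    0.  -25.3]
```

Request:
step_arm([
  {"delta_pos": [0,0,-4],"dr": [0,0,0],"fingers": 1},
  {"delta_pos": [0,0,-8],"dr": [0,0,-4],"fingers": 1},
  {"delta_pos": [-4,-2.9,-9.7],"dr": [0,0,-10],"fingers": 1},
  {"delta_pos": [-8.5,-6.1,-9.7],"dr": [0,0,-18],"fingers": 1},
  {"delta_pos": [-13,-9.4,-9.7],"dr": [0,0,-25.3],"fingers": 1},
])

```text
time: 14.1
tool_pos: [0.5238, -0.2127, 0.0996]
tool_rot: [-3.142, 0.001, -3.113]
contact_force: [0.1, 0.5, -0.2]
opening: 0.0196
grip_force: 15.0
```

```bash
python3 plan.py 607.5,-356,100,181.4 
```

```text
t 14.1 pos [ 523.8 -212.7   99.6] yaw [-180.     0.  -178.3]
607.5,-356,100,181.4 dpos [ -7.95 -14.56  -0.03] dr [-0.   0.   0.3]
```

Request:
step_arm([
  {"delta_pos": [-2,-3.7,0],"dr": [0,0,0],"fingers": 1},
  {"delta_pos": [-4.5,-8.2,0],"dr": [0,0,0],"fingers": 1},
  {"delta_pos": [-7,-12.8,0],"dr": [0,0,0],"fingers": 1},
  {"delta_pos": [-8,-14.6,0],"dr": [0,0,0],"fingers": 1},
  {"delta_pos": [-8,-14.6,2],"dr": [0,0,0],"fingers": 1},
])

```text
time: 14.72
tool_pos: [0.6075, -0.3577, 0.0796]
tool_rot: [-3.14, 0.003, -3.119]
contact_force: [0.2, 0.8, -0.2]
opening: 0.0197
grip_force: 15.0
```

```bash
python3 plan.py 607.5,-356,22,181.4 
```

```text
t 14.725 pos [ 607.5 -357.7   79.6] yaw [-1.799e+02  1.000e-01 -1.787e+02]
607.5,-356,22,181.4 dpos [0.01 0.19 5.76] dr [-0.1  0.1 -0.1]
```

Request:
step_arm([
  {"delta_pos": [0,0.2,2],"dr": [0,0,0],"fingers": 1},
  {"delta_pos": [0,0.2,4.5],"dr": [0,0,0],"fingers": 1},
  {"delta_pos": [0,0.2,6],"dr": [0,0,0],"fingers": 1},
  {"delta_pos": [0,0.2,6.5],"dr": [0,0,0],"fingers": 1},
  {"delta_pos": [0,0.2,6.5],"dr": [0,0,0],"fingers": 1},
])

```text
time: 15.35
tool_pos: [0.6067, -0.3535, 0.0145]
tool_rot: [-3.142, 0.0, -3.117]
contact_force: [-0.9, -0.1, -0.3]
opening: 0.0201
grip_force: 15.0
```

Target tip height is 6.9 mm, so 0.7 cm more.

Request:
step_arm([
  {"delta_pos": [0,0,0.4],"dr": [0,0,0],"fingers": 1},
  {"delta_pos": [0,0,0.7],"dr": [0,0,0],"fingers": 1},
  {"delta_pos": [0,0,0.7],"dr": [0,0,0],"fingers": 1},
  {"delta_pos": [0,0,0.7],"dr": [0,0,0],"fingers": 1},
  {"delta_pos": [0,0,0.7],"dr": [0,0,0],"fingers": 0.5},
])

```text
time: 15.98
tool_pos: [0.6066, -0.3535, 0.0076]
tool_rot: [-3.141, 0.0, -3.118]
contact_force: [0.1, 0.1, 0.9]
opening: 0.0225
grip_force: 0.0
```

Request:
step_arm([
  {"delta_pos": [0,0,0],"dr": [0,0,0],"fingers": 0.3},
  {"delta_pos": [0,0,0],"dr": [0,0,0],"fingers": 0.3},
  {"delta_pos": [0,0,-1],"dr": [0,0,0],"fingers": 0.3},
  {"delta_pos": [0,0,-5],"dr": [0,0,0],"fingers": 0.3},
  {"delta_pos": [0,0,-9],"dr": [0,0,0],"fingers": 0.3},
])

```text
time: 16.6
tool_pos: [0.6064, -0.3534, 0.0989]
tool_rot: [3.141, -0.0, -3.118]
contact_force: [0.3, 0.1, 0.1]
opening: 0.0323
grip_force: 0.0
```

```bash
python3 plan.py 411.5,-224.5,80,152.3 
```

```text
t 16.6 pos [ 606.4 -353.4   98.9] yaw [ 180.    -0.  -178.6]
411.5,-224.5,80,152.3 dpos [19.18 13.35  1.89] dr [ 0.  -0.  29.1]
```

Request:
step_arm([
  {"delta_pos": [19.2,13.3,1.9],"dr": [0,0,29],"fingers": -0.3},
  {"delta_pos": [19.2,13.3,1.9],"dr": [0,0,29],"fingers": -0.3},
  {"delta_pos": [19.2,13.3,1.9],"dr": [0,0,29],"fingers": -0.3},
  {"delta_pos": [19.2,13.3,1.9],"dr": [0,0,29],"fingers": -0.3},
  {"delta_pos": [19.2,13.3,1.9],"dr": [0,0,29],"fingers": -0.3},
])

```text
time: 17.23
tool_pos: [0.4086, -0.2229, 0.0788]
tool_rot: [3.141, -0.003, 2.66]
contact_force: [-0.8, -1.3, -0.9]
opening: 0.0598
grip_force: 0.0
```

```bash
python3 plan.py 411.5,-224.5,40,152.3 
```

```text
t 17.225 pos [ 408.6 -222.9   78.8] yaw [180.   -0.2 152.4]
411.5,-224.5,40,152.3 dpos [-0.34 -0.01  3.88] dr [ 0.  -0.2  0.1]
```

Request:
step_arm([
  {"delta_pos": [-0.1,0,2],"dr": [0,0,0],"fingers": -0.3},
  {"delta_pos": [-0.1,0,4],"dr": [0,0,0],"fingers": -0.3},
  {"delta_pos": [-0.1,0,4],"dr": [0,0,0],"fingers": -0.3},
  {"delta_pos": [-0.1,0,4],"dr": [0,0,0],"fingers": -0.3},
  {"delta_pos": [-0.1,0,4],"dr": [0,0,0],"fingers": -0.3},
])

```text
time: 17.85
tool_pos: [0.4129, -0.2261, 0.0392]
tool_rot: [-3.141, 0.002, 2.66]
contact_force: [-0.6, -0.4, 0.4]
opening: 0.0595
grip_force: 0.0
```

```bash
python3 plan.py 411.5,-224.5,3.5,152.3 
```

```text
t 17.85 pos [ 412.9 -226.1   39.2] yaw [-1.800e+02  1.000e-01  1.524e+02]
411.5,-224.5,3.5,152.3 dpos [0.21 0.07 3.57] dr [-0.   0.1  0.1]
```

Request:
step_arm([
  {"delta_pos": [0.2,0.1,2],"dr": [0,0,0],"fingers": -0.3},
  {"delta_pos": [0.2,0.1,3.5],"dr": [0,0,0],"fingers": -0.3},
  {"delta_pos": [0.2,0.1,3.6],"dr": [0,0,0],"fingers": -0.3},
  {"delta_pos": [0.2,0.1,3.6],"dr": [0,0,0],"fingers": -0.3},
  {"delta_pos": [0.2,0.1,3.6],"dr": [0,0,0],"fingers": 1},
])

```text
time: 18.48
tool_pos: [0.4114, -0.2241, 0.0031]
tool_rot: [-3.141, 0.001, 2.66]
contact_force: [-0.7, 0.9, 0.6]
opening: 0.0539
grip_force: 0.0
```

Request:
step_arm([
  {"delta_pos": [0,0,0],"dr": [0,0,0],"fingers": 1},
  {"delta_pos": [0,0,0],"dr": [0,0,0],"fingers": 1},
  {"delta_pos": [0,0,0],"dr": [0,0,0],"fingers": 1},
  {"delta_pos": [0,0,0],"dr": [0,0,0],"fingers": 1},
  {"delta_pos": [0,0,0],"dr": [0,0,0],"fingers": 1},
])

```text
time: 19.1
tool_pos: [0.4111, -0.2238, 0.0026]
tool_rot: [3.142, 0.0, 2.66]
contact_force: [-1.1, 0.6, 5.2]
opening: 0.0359
grip_force: 15.0
```

```bash
python3 plan.py 583,282,110,190.9 
```

```text
t 19.1 pos [ 411.1 -223.8    2.6] yaw [180.    0.  152.4]
583,282,110,190.9 dpos [  8.21  52.79 -10.74] dr [ -0.    0.  -38.5]
```

Request:
step_arm([
  {"delta_pos": [0,0,-4],"dr": [0,0,0],"fingers": 1},
  {"delta_pos": [0,0,-9],"dr": [0,0,-6],"fingers": 1},
  {"delta_pos": [0.8,5,-10.7],"dr": [0,0,-15],"fingers": 1},
  {"delta_pos": [1.6,10.5,-10.7],"dr": [0,0,-24],"fingers": 1},
  {"delta_pos": [2.5,16,-10.7],"dr": [0,0,-33],"fingers": 1},
])

```text
time: 19.73
tool_pos: [0.4634, -0.069, 0.1096]
tool_rot: [-3.141, 0.001, -3.043]
contact_force: [0.4, -0.0, -0.1]
opening: 0.0358
grip_force: 15.0
```

```bash
python3 plan.py 583,282,110,190.9 
```

```text
t 19.725 pos [463.4 -69.  109.6] yaw [-180.     0.  -174.4]
583,282,110,190.9 dpos [-15.34  33.76  -0.04] dr [-0.   0.  -5.3]
```

Request:
step_arm([
  {"delta_pos": [-2.5,5.5,0],"dr": [0,0,-5.3],"fingers": 1},
  {"delta_pos": [-5,11,0],"dr": [0,0,-5.3],"fingers": 1},
  {"delta_pos": [-7.5,16.5,0],"dr": [0,0,-5.3],"fingers": 1},
  {"delta_pos": [-10,22,0],"dr": [0,0,-5.3],"fingers": 1},
  {"delta_pos": [-12.3,27,0],"dr": [0,0,-5.3],"fingers": 1},
])

```text
time: 20.35
tool_pos: [0.5603, 0.2121, 0.109]
tool_rot: [-3.142, -0.0, -2.955]
contact_force: [0.6, -0.4, -0.1]
opening: 0.0357
grip_force: 15.0
```

```bash
python3 plan.py 583,282,60,190.9 
```

```text
t 20.35 pos [560.3 212.1 109. ] yaw [-180.    -0.  -169.3]
583,282,60,190.9 dpos [-3.54  6.44  4.89] dr [-0.  -0.  -0.2]
```

Request:
step_arm([
  {"delta_pos": [-2,3.6,0],"dr": [0,0,0],"fingers": 1},
  {"delta_pos": [-3.3,6.1,0],"dr": [0,0,0],"fingers": 1},
  {"delta_pos": [-3.4,6.3,2],"dr": [0,0,0],"fingers": 1},
  {"delta_pos": [-3.4,6.3,5],"dr": [0,0,0],"fingers": 1},
  {"delta_pos": [-3.4,6.3,5],"dr": [0,0,0],"fingers": 1},
])

```text
time: 20.98
tool_pos: [0.5798, 0.2776, 0.0565]
tool_rot: [-3.141, -0.006, -2.955]
contact_force: [0.1, -0.4, -0.0]
opening: 0.0354
grip_force: 15.0
```

```bash
python3 plan.py 583,282,15,190.9 
```

```text
t 20.975 pos [579.8 277.6  56.5] yaw [-180.    -0.4 -169.3]
583,282,15,190.9 dpos [-0.42  0.38  4.15] dr [-0.  -0.4 -0.2]
```

Request:
step_arm([
  {"delta_pos": [-0.2,0.2,1.5],"dr": [0,0,0],"fingers": 1},
  {"delta_pos": [-0.2,0.2,3],"dr": [0,0,0],"fingers": 1},
  {"delta_pos": [-0.2,0.2,4.2],"dr": [0,0,0],"fingers": 1},
  {"delta_pos": [-0.2,0.2,4.4],"dr": [0,0,0],"fingers": 1},
  {"delta_pos": [-0.2,0.2,4.4],"dr": [0,0,0],"fingers": 1},
])

```text
time: 21.6
tool_pos: [0.5836, 0.2805, 0.0155]
tool_rot: [3.141, 0.0, -2.955]
contact_force: [0.0, 0.2, 0.7]
opening: 0.0358
grip_force: 15.0
```

Target tip height is 6.8 mm, so 0.8 cm more.

Request:
step_arm([
  {"delta_pos": [0,0,0.4],"dr": [0,0,0],"fingers": 1},
  {"delta_pos": [0,0,0.8],"dr": [0,0,0],"fingers": 1},
  {"delta_pos": [0,0,0.8],"dr": [0,0,0],"fingers": 1},
  {"delta_pos": [0,0,0.8],"dr": [0,0,0],"fingers": 1},
  {"delta_pos": [0,0,0.8],"dr": [0,0,0],"fingers": 0.1},
])

```text
time: 22.22
tool_pos: [0.5835, 0.2805, 0.0076]
tool_rot: [3.141, 0.0, -2.955]
contact_force: [0.9, 0.4, -1.0]
opening: 0.0403
grip_force: 0.0
```

Request:
step_arm([
  {"delta_pos": [0,0,0],"dr": [0,0,0],"fingers": 0},
  {"delta_pos": [0,0,0],"dr": [0,0,0],"fingers": 0},
  {"delta_pos": [0,0,-1],"dr": [0,0,0],"fingers": 0},
  {"delta_pos": [0,0,-5],"dr": [0,0,0],"fingers": 0},
  {"delta_pos": [0,0,-10],"dr": [0,0,0],"fingers": 0},
])

```text
time: 22.85
tool_pos: [0.5828, 0.2803, 0.1082]
tool_rot: [-3.141, -0.002, -2.955]
contact_force: [1.3, 0.5, 0.1]
opening: 0.0461
grip_force: 0.0
```

```bash
python3 plan.py 431.5,58.7,100,175.4 
```

```text
t 22.85 pos [582.8 280.3 108.2] yaw [-1.800e+02 -1.000e-01 -1.693e+02]
431.5,58.7,100,175.4 dpos [ 18.98 -18.97   0.86] dr [-0.  -0.1 15.3]
```

Request:
step_arm([
  {"delta_pos": [4,-4,0.8],"dr": [0,0,5],"fingers": -0.7},
  {"delta_pos": [8.2,-8.2,0.8],"dr": [0,0,10],"fingers": -0.7},
  {"delta_pos": [12.4,-12.4,0.8],"dr": [0,0,15.3],"fingers": -0.7},
  {"delta_pos": [16.4,-16.4,0.8],"dr": [0,0,15.3],"fingers": -0.7},
  {"delta_pos": [19,-19,0.8],"dr": [0,0,15.3],"fingers": -0.7},
])

```text
time: 23.48
tool_pos: [0.4306, 0.0571, 0.1002]
tool_rot: [-3.142, 0.001, 3.06]
contact_force: [0.4, -0.7, 0.8]
opening: 0.0779
grip_force: 0.0
```

Request:
step_arm([
  {"delta_pos": [0,0,1],"dr": [0,0,0],"fingers": -0.7},
  {"delta_pos": [0,0,2],"dr": [0,0,0],"fingers": -0.7},
  {"delta_pos": [0,0,3],"dr": [0,0,0],"fingers": -0.7},
  {"delta_pos": [0,0,3],"dr": [0,0,0],"fingers": -0.7},
  {"delta_pos": [0,0,3],"dr": [0,0,0],"fingers": -0.7},
])

```text
time: 24.1
tool_pos: [0.4321, 0.059, 0.0692]
tool_rot: [3.142, -0.0, 3.062]
contact_force: [-0.8, -0.0, 0.3]
opening: 0.078
grip_force: 0.0
```

```bash
python3 plan.py 431.5,58.7,5,175.4 
```

```text
t 24.1 pos [432.1  59.   69.2] yaw [180.   -0.  175.4]
431.5,58.7,5,175.4 dpos [ 0.06 -0.04  6.42] dr [ 0. -0.  0.]
```

Request:
step_arm([
  {"delta_pos": [0,0,2],"dr": [0,0,0],"fingers": -0.7},
  {"delta_pos": [0,0,4],"dr": [0,0,0],"fingers": -0.7},
  {"delta_pos": [0,0,6],"dr": [0,0,0],"fingers": -0.7},
  {"delta_pos": [0,0,6.4],"dr": [0,0,0],"fingers": -0.7},
  {"delta_pos": [0,0,6.4],"dr": [0,0,0],"fingers": 1},
], newtons=25)

```text
time: 24.72
tool_pos: [0.4322, 0.0587, 0.0057]
tool_rot: [3.142, 0.0, 3.061]
contact_force: [0.6, 0.6, 0.2]
opening: 0.072
grip_force: 0.0
```

Request:
step_arm([
  {"delta_pos": [0,0,0],"dr": [0,0,0],"fingers": 1},
  {"delta_pos": [0,0,0],"dr": [0,0,0],"fingers": 1},
  {"delta_pos": [0,0,0],"dr": [0,0,0],"fingers": 1},
  {"delta_pos": [0,0,0],"dr": [0,0,0],"fingers": 1},
  {"delta_pos": [0,0,0],"dr": [0,0,0],"fingers": 1},
])

```text
time: 25.35
tool_pos: [0.4323, 0.0586, 0.0058]
tool_rot: [3.141, 0.001, 3.061]
contact_force: [-1.0, -0.0, 6.4]
opening: 0.046
grip_force: 25.0
```

```bash
python3 plan.py 645,2,90,193.6 
```

```text
t 25.35 pos [432.3  58.6   5.8] yaw [1.800e+02 1.000e-01 1.754e+02]
645,2,90,193.6 dpos [-21.67  -3.93  -8.4 ] dr [ -0.    0.1 -18.2]
```

Request:
step_arm([
  {"delta_pos": [0,0,-2.5],"dr": [0,0,0],"fingers": 1},
  {"delta_pos": [0,0,-6],"dr": [0,0,-4],"fingers": 1},
  {"delta_pos": [-4,-0.7,-8],"dr": [0,0,-9],"fingers": 1},
  {"delta_pos": [-8,-1.4,-8],"dr": [0,0,-14],"fingers": 1},
  {"delta_pos": [-12,-2.2,-8],"dr": [0,0,-18.2],"fingers": 1},
])

```text
time: 25.98
tool_pos: [0.5508, 0.0268, 0.0856]
tool_rot: [3.142, 0.0, -2.902]
contact_force: [1.2, -0.0, -1.7]
opening: 0.0457
grip_force: 25.0
```

```bash
python3 plan.py 645,2,80,193.6 
```

```text
t 25.975 pos [550.8  26.8  85.6] yaw [ 180.     0.  -166.3]
645,2,80,193.6 dpos [-8.56 -4.64  0.56] dr [0.  0.  0.1]
```

Request:
step_arm([
  {"delta_pos": [-3.5,-1.9,0],"dr": [0,0,0],"fingers": 1},
  {"delta_pos": [-7,-3.8,0],"dr": [0,0,0],"fingers": 1},
  {"delta_pos": [-8.5,-4.6,0.5],"dr": [0,0,0],"fingers": 1},
  {"delta_pos": [-8.5,-4.6,2.5],"dr": [0,0,0],"fingers": 1},
  {"delta_pos": [-8.5,-4.6,4],"dr": [0,0,0],"fingers": 1},
])

```text
time: 26.6
tool_pos: [0.6424, 0.0023, 0.0438]
tool_rot: [3.141, -0.002, -2.905]
contact_force: [-0.7, 0.1, -2.0]
opening: 0.0459
grip_force: 25.0
```

Request:
step_arm([
  {"delta_pos": [0,0,1],"dr": [0,0,0],"fingers": 1},
  {"delta_pos": [0,0,2],"dr": [0,0,0],"fingers": 1},
  {"delta_pos": [0,0,2.5],"dr": [0,0,0],"fingers": 1},
  {"delta_pos": [0,0,2.5],"dr": [0,0,0],"fingers": 1},
  {"delta_pos": [0,0,2.5],"dr": [0,0,0],"fingers": 1},
])

```text
time: 27.22
tool_pos: [0.6435, 0.0022, 0.0209]
tool_rot: [-3.141, 0.001, -2.905]
contact_force: [0.1, -0.5, -1.9]
opening: 0.0457
grip_force: 25.0
```

```bash
python3 plan.py 645,2,10,193.6; python3 -c "
from h import *
cv2.imwrite('pics/t5.png',cv2.resize(snap('top','t4'),(800,600))[:,:,::-1])"
```

```text
t 27.225 pos [643.5   2.2  20.9] yaw [-1.800e+02  1.000e-01 -1.664e+02]
645,2,10,193.6 dpos [-0.14 -0.06  1.09] dr [-0.   0.1 -0. ]
```

View pics/t5.png

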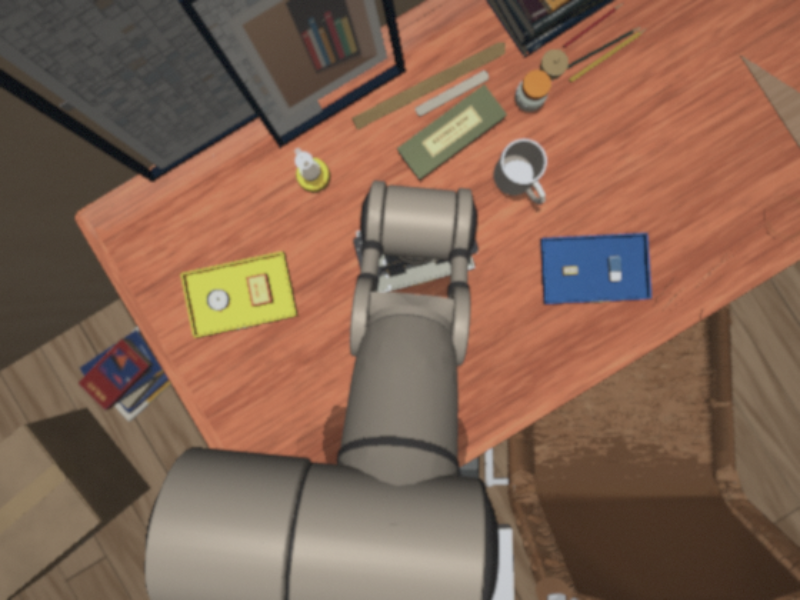

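The tea light (218,300) and matchbox (259,290) lie flat in the yellow tray, and the sharpener (571,269) and eraser (615,268) in the blue one. The bottle is held over the white tray, near (415,270). Next I lower it to a tip height of 10 mm.

Request:
step_arm([
  {"delta_pos": [0,0,0.5],"dr": [0,0,0],"fingers": 1},
  {"delta_pos": [0,0,1],"dr": [0,0,0],"fingers": 1},
  {"delta_pos": [0,0,1.1],"dr": [0,0,0],"fingers": 1},
  {"delta_pos": [0,0,1.1],"dr": [0,0,0],"fingers": 1},
  {"delta_pos": [0,0,1.1],"dr": [0,0,0],"fingers": 1},
])

```text
time: 27.9
tool_pos: [0.6433, 0.0022, 0.0098]
tool_rot: [-3.142, 0.0, -2.905]
contact_force: [-1.7, -0.2, 4.5]
opening: 0.0462
grip_force: 25.0
```

Request:
step_arm([
  {"delta_pos": [0,0,0],"dr": [0,0,0],"fingers": -0.1},
  {"delta_pos": [0,0,0],"dr": [0,0,0],"fingers": -0.3},
  {"delta_pos": [0,0,0],"dr": [0,0,0],"fingers": -0.3},
  {"delta_pos": [0,0,0],"dr": [0,0,0],"fingers": -0.3},
  {"delta_pos": [0,0,-1],"dr": [0,0,0],"fingers": -0.3},
])

```text
time: 28.52
tool_pos: [0.6426, 0.0023, 0.0189]
tool_rot: [3.141, -0.002, -2.905]
contact_force: [0.7, 0.1, 0.6]
opening: 0.0598
grip_force: 0.0
```

Request:
step_arm([
  {"delta_pos": [0,0,-3],"dr": [0,0,0],"fingers": -0.3},
  {"delta_pos": [0,0,-7],"dr": [0,0,0],"fingers": -0.3},
  {"delta_pos": [0,0,-11],"dr": [0,0,0],"fingers": -0.3},
  {"delta_pos": [5,0,-12],"dr": [0,0,0],"fingers": -0.3},
  {"delta_pos": [10,0,-12],"dr": [0,0,0],"fingers": -0.3},
])

```text
time: 29.15
tool_pos: [0.5457, -0.0215, 0.1412]
tool_rot: [-3.14, 0.003, -2.904]
contact_force: [-0.8, 0.3, 0.0]
opening: 0.0593
grip_force: 0.0
```

Request:
step_arm([
  {"delta_pos": [6,3,0],"dr": [0,0,0],"fingers": -0.3},
  {"delta_pos": [10,8,0],"dr": [0,0,0],"fingers": -0.3},
  {"delta_pos": [10,14,0],"dr": [0,0,0],"fingers": -0.3},
  {"delta_pos": [10,18,0],"dr": [0,0,0],"fingers": -0.3},
  {"delta_pos": [10,20,0],"dr": [0,0,0],"fingers": -0.3},
])

```text
time: 29.78
tool_pos: [0.4012, 0.1516, 0.1404]
tool_rot: [3.141, 0.002, -2.902]
contact_force: [-0.3, 0.1, -0.1]
opening: 0.0596
grip_force: 0.0
```

```bash
python3 -c "
from h import *
a=snap('top','t6')[90:240,110:470];b=snap('scene','s6')[150:300,130:490]
cv2.imwrite('pics/c6.png',cv2.resize(np.vstack([a,b]),None,fx=2,fy=2,interpolation=2)[:,:,::-1])"
```

```text
(no output)
```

View pics/c6.png

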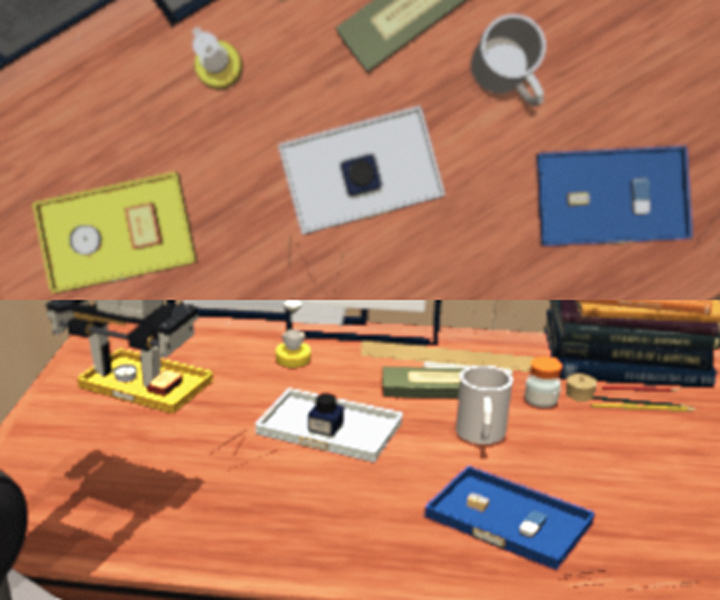

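Both views show all five things flat and apart in the right trays: tea light (85,240), matchbox (143,224), ink bottle (361,174), sharpener (579,198) and eraser (641,196). The hourglass (217,62) and mug (508,55) have not moved, and the arm is clear of everything.

```bash
python3 -c "
from cell import robot
print(robot.hand_in())"
```

```text
the job is handed in; nothing more can be done
None
```

The job is handed in at about 30 s: the last pictures show all five things flat and apart in their right trays, with the hourglass and mug where they were; no verdict came back.

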